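# Set the dough sheeter's gap knob and lock it

### The arm

A 6-joint arm with a two-finger parallel gripper is mounted at the origin on the work surface. World frame = base frame: x ahead of the robot, y to its left, z up, the work surface at z = 0. Lengths are in m, angles in rad, forces in N, time in s.
With the tool pointing down it reaches from about 0.35 to 0.775 m from the base axis. Payload 5.5 kg.
Tool frame: the origin (TCP) lies at the very end of the fingers, on their centre line; the grasp point (between the pads) lies env.pinch_z behind it (env.pinch_z is the distance from the TCP to the grasp point, in m); z points along the fingers, y is the line along which they close (so a half turn about z gives the same grasp; the last joint's range is limited). The gripper opens to 85 mm and grips with 20 to 120 N. Pads are 22 mm wide; open, the fingers measure 114 mm over their backs; the gripper's body (76 mm by 85 mm) begins 54 mm behind the grasp point. The pads swing forward as they close: fully open they stand 13 mm farther back than shut.
Start: joints at [-1.299, 0.313, 0.046, 1.304, 0, 1.431], TCP at [0.23, -0.527, 0.231] pointing down, gripper open.
Joint ranges: [-2.76, 2.76], [-0.86, 1.69], [-1.03, 1.26], [-2.2, 2.34], [-1.47, 1.5], [-3.14, 3.14]. Speed limits (rad/s): [2.57, 2.57, 3.14, 3.14, 3.14, 3.14].

### API

Orientations are given as a unit quaternion [w, x, y, z].
In Python, from workcell import env, eyes gives the robot as it stands.
- The arm moves only by the shell command python3 -m jog 'ROWS' [FORCE]. ROWS is JSON, one flat list of numbers, 7 for each row, row after row: the shift along the world's x, y, z as a fraction of full scale, then the turn, a rotation vector about the world's x, y, z as a fraction of full scale, then the opening, from -1 (shut) to 1 (fully open), so that 0 is half open. A call has 1 to 12 rows; each row is the pose to reach, as a shift and turn from the pose commanded when the call began, turning the shorter way round; what a row does not reach only later rows make up. Full scale, the value 1, is 20 cm for a shift and pi rad for a turn. A row lasts 1/12 s, in which the tool goes at most 41.7 mm and 7.16 degrees, less where a joint would pass 70% of its speed; a pose out of reach is approached as far as the arm can. A call with a number of a shift or a turn outside -1 to 1 is refused whole. A call with a gripper value outside its range is refused whole. The fingers move at their own pace and stop on an object; FORCE is the grip in N (left out, the last holds). Time passes only in rows, so rows that repeat a pose let the fingers close. It gives the time, the measured TCP pose, the force, the opening and the grip force at its end, in the units of the state.
- env.get_state(): the state, without advancing time (a new reading comes with each control period).
- eyes.read_camera(name): name is "scene" or "top" or "wrist"; returns (picture, depth): 400x640x3 uint8, red, green, blue; 400x640 float32, m along the optical axis (not along the pixel's ray), 0 where there is no reading.
- eyes.calibration(name): a dict with "fx", "fy", "cx", "cy" (pixels), "k1" (the pictures are not rectified: a ray, as slopes to the right and down, at radius r is drawn at 1 + k1 r^2 times it, then the intrinsics apply), "R" (3x3) and "t" (3): a world point X has camera coordinates R X + t; the wrist camera has in their place "tool_from_camera" (4x4, takes a point from camera to tool coordinates, whose origin is the TCP and whose axes are the flange's). Camera axes: x right, y down, z forward; pixel columns grow to the right and rows downward; lengths in m; the calibration is good to about 2 mm. A picture is of the moment at which its call begins: read the wrist's pose just before it. calibration takes no time and is no camera call.
- env.hand_in(): hands the job in; it is judged then, once.
The state is a dict: "clock": time; "joint_pos": joint angles; "qvel": joint speeds; "tau": joint torques, N m; "tcp_pos": TCP position; "orientation": TCP orientation; "wrist_force": force on the tool from outside, world axes, zero at the start; "ft_torque": the same for the moment, N m; "finger_gap": finger opening in m; "grip_force": force on a finger pad.
Only numpy, scipy, OpenCV 4.12 (cv2) and the standard library are available. Lean on these libraries where they do the work, as an engineer would, in place of code of your own. Each camera call takes 0.05 s, during which the arm holds its last target. There are 200 camera calls.

### The job

On the biscuit-dough sheeter, turn the black knob clockwise until its white pointer reaches the red line, then, with a light outward (upward) pull on it, ease it on through the yellow band until you feel its lock pin drop into the hidden slot, and pull the knob fully out so that it stays locked. Do not strain the pin: no hard pulling before it has found the slot and no forcing sideways once it is in. Then let go, leaving everything else on the table where it is.

Things in the scene. Friction and masses are not known exactly. Their poses are not given: they have to be found in the camera images.
- knob_grip (a point): Centre of the black knob's grip bar, on its vertical turning axis. The bar is 44 mm long (along x), 14 mm wide (y: pinch across here from above), its top 15 mm above this point; a round 52 mm flange's top lies 23 mm below. x points to the end with the white pointer stripe, z up = the way the knob pulls out. It starts pushed in, 20 to 57 degrees short of the red line (turn clockwise seen from above).
- knob_top (a point): Centre of the knob's top face, 15 mm above knob_grip. How it pulls: inside, the knob is sprung on its lock pin: 1500 N/m, at most 8 mm of stretch, then rigid. The pin slides with about 2.5 N friction and meets the slotted plate after 2 mm. Lifted 5 to 7 mm, it pulls back 5 to 8 N; when the pin jumps into the slot this falls at once to about 3.5 N. Turning friction is about 0.05 N m.
- dial_axis (a point): Point on the knob's axis at the dial ring's top face, 109 mm above the table; fixed. How it locks: the pin, 42 mm off the axis, enters the slot within 2 degrees of it. It bears 14 N at most, up against the plate or sideways on the slot. In the slot the knob rises at 3 to 4.5 N to its stop 14 mm out, where the spring stretches again (and where pulling does no harm); let go, it stays out by friction.
- red_line (a point): Same point, turned with the flat aluminium dial ring (114 mm across, fixed): x points along the ring's red line, z up. A yellow band runs clockwise from 2 to 26 degrees past the line; the hidden slot lies anywhere 4 to 23 degrees past the line and only feel can find it. Knob pushed in: knob_grip is 32 mm above this point; locked out: 46 mm.
- machine: Dough sheeter, fixed: white gearbox 130 x 130 mm and 105 mm tall, origin on the table below the knob's axis; two steel rollers run along its +y side to a white end plate at y = 295 mm (95 mm tall), and a low steel tray lies at x = 54 to 154 mm, y = 75 to 265 mm, 42 mm high. Its x axis points to its far side (away from the robot), z up.
- cutter_tray_c (a point): Centre of a steel ring cutter, 60 mm across, 28 mm high, lying on the sheeter's tray. Leave alone.
- cutter_board_c (a point): Centre of a steel ring cutter, 52 mm across, 28 mm high, on the wooden board. Leave alone.
- tumbler_c (a point): Centre of a glass tumbler, 68 mm across, 88 mm high, standing beside the gearbox. Leave alone.
- sugar_jar_c (a point): Centre of a white jar with a red cap, 68 mm across, 95 mm high, beside the gearbox. Leave alone.
- bowl_c (a point): Centre of a blue bowl, 160 mm across, 70 mm high. Leave alone.
- rolling_pin_c (a point): Centre of a wooden rolling pin, 58 mm thick, 360 mm long with its handles, on the 22 mm thick wooden board. Leave alone.

How it is judged:
By the outcome, as a careful person would: the job done as asked, in the order asked, and still so for the second after the job is handed in, with the robot touching nothing.
It also fails if it takes over 64 s, if anything falls off the work surface, if the arm or the gripper's body presses on something with over 40 N, if the wrist force passes 120 N, or if a joint passes its speed limit or range.

## Working session

There is one attempt and no reset: what is moved stays moved. The work goes in short steps, Python scripts to look and compute and a shell command to move; the robot and the scene stay as the last step left them, time stands still between calls to the robot, and variables do not carry over. Pictures are saved under pics/ and viewed, at most 10 in all, crops included, and the job is handed in when it is done.

```bash
ls; mkdir -p pics; cat > h.py <<'E'
import numpy as np,cv2,json
from workcell import env,eyes
def shot(n):
    s=env.get_state(); p,d=eyes.read_camera(n); return s,p,d
E
python3 - <<'E'
from h import *
for n in("scene","top"):
    s,p,d=shot(n); np.savez(''+n+'.npz',p=p,d=d)
    cv2.imwrite(f'pics/{n}0.png',p[:,:,::-1]); c=eyes.calibration(n); print(n,{k:np.round(v,4).tolist() for k,v in c.items()})
print(s, env.pinch_z)
print({k:np.round(v,4).tolist() for k,v in eyes.calibration("wrist").items()})
E
```

```text
pics
scene {'fx': 410.7756, 'fy': 410.7756, 'cx': 318.5459, 'cy': 194.4196, 'k1': -0.0611, 'R': [[-0.8814, 0.4724, 0.0007], [0.3313, 0.6193, -0.7119], [-0.3367, -0.6272, -0.7023]], 't': [0.5153, -0.0626, 1.54]}
top {'fx': 387.5412, 'fy': 387.5412, 'cx': 317.1947, 'cy': 200.5783, 'k1': -0.0026, 'R': [[0.0238, -0.9997, 0.0084], [-0.9984, -0.0242, -0.0514], [0.0516, -0.0072, -0.9986]], 't': [-0.073, 0.5912, 1.3473]}
{'clock': 0.05, 'joint_pos': array([-1.29867047e+00,  3.14019957e-01,  4.49967967e-02,  1.30364487e+00,
       -1.23642536e-05,  1.43120067e+00]), 'qvel': array([ 4.78746703e-04, -2.06985680e-03, -1.99387739e-04,  9.75792095e-04,
        6.08165577e-05,  5.07977810e-05]), 'tau': array([ 3.83097897e-03, -4.82153678e+01,  2.99549764e+01,  1.32218035e-02,
       -1.59994584e-04, -2.64719694e-05]), 'tcp_pos': array([ 0.22995609, -0.52644533,  0.23040507]), 'orientation': array([-9.33387736e-04,  9.78884971e-01,  2.04409730e-01, -6.81374446e-05]), 'wrist_force': array([-0.2668299 ,  0.6756537 , -0.60970272]), 'ft_torque': array([0.00981688, 0.04060063, 0.00599376]), 'grip_force': 0.0, 'finger_gap': 0.08559642560311236} 0.0187
{'fx': 330.8216, 'fy': 330.8216, 'cx': 323.2721, 'cy': 203.2412, 'k1': 0.0173, 'tool_from_camera': [[0.0003, -0.9498, -0.3128, 0.0792], [1.0, 0.0006, -0.0009, 0.0005], [0.0011, -0.3128, 0.9498, -0.1426], [0.0, 0.0, 0.0, 1.0]]}
```

View pics/top0.png

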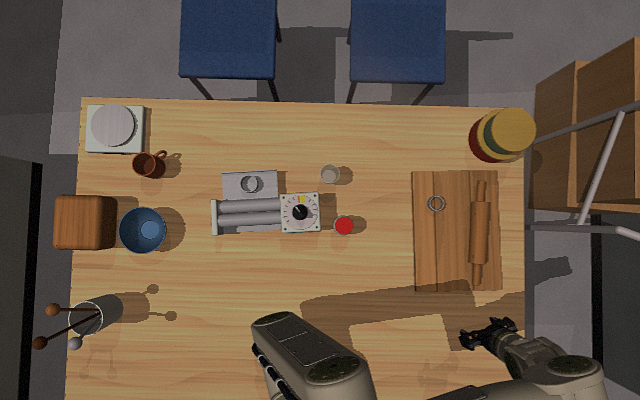

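View pics/scene0.png

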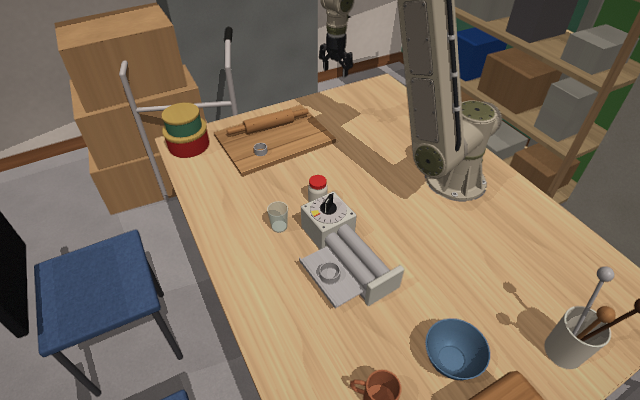

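The top view shows the gearbox with the dial at about (300,212). The red-capped jar is at (344,225), the glass at (330,174) and the rollers run to the left. The scene view shows the knob at about (329,207). Next I'll triangulate the knob and look at enlarged crops.

```bash
cat >> h.py <<'E'
def ray(n,u,v,s=None):
    c=eyes.calibration(n); K=np.array([[c['fx'],0,c['cx']],[0,c['fy'],c['cy']],[0,0,1.]])
    x,y=cv2.undistortPoints(np.array([[[u,v]]],float),K,np.array([c['k1'],0,0,0.]))[0,0]
    if n=='wrist':
        from scipy.spatial.transform import Rotation as Ro
        T=c['tool_from_camera']; T=np.array(T); q=s['orientation']; R=Ro.from_quat(np.r_[q[1:],q[0]]).as_matrix()
        return s['tcp_pos']+R@T[:3,3], R@T[:3,:3]@np.array([x,y,1])
    R=np.array(c['R']); return -R.T@np.array(c['t']), R.T@np.array([x,y,1])
def atz(n,u,v,z,s=None):
    o,d=ray(n,u,v,s); return o+d*(z-o[2])/d[2]
def tri(rs):
    A=0;b=0
    for o,d in rs:
        d=d/np.linalg.norm(d); P=np.eye(3)-np.outer(d,d); A=A+P; b=b+P@o
    return np.linalg.solve(A,b)
E
python3 - <<'E'
from h import *
ims=[]
for n,(u,v) in(("scene",(329,210)),("top",(300,212))):
    p=np.load(n+'.npz')['p'][v-25:v+25,u-25:u+25,::-1]; ims.append(cv2.resize(p,(400,400),interpolation=cv2.INTER_CUBIC))
cv2.imwrite('pics/crop0.png',np.hstack(ims))
print(tri([ray('scene',329,207),ray('top',300,212)]),atz('top',300,212,.156))
d=np.load('top.npz')['d'];print(np.round(d[205:220:2,290:312:2],3))
E
```

```text
[ 0.54807329 -0.00218482  0.11027701] [ 0.54825494 -0.00452217  0.156     ]
[[1.266 1.266 1.268 1.256 1.257 1.257 1.259 1.266 1.268 1.27  1.268]
 [1.265 1.272 1.256 1.22  1.219 1.255 1.265 1.263 1.261 1.268 1.271]
 [1.267 1.267 1.262 1.215 1.221 1.226 1.26  1.259 1.257 1.268 1.268]
 [1.269 1.262 1.263 1.255 1.227 1.223 1.254 1.259 1.261 1.27  1.265]
 [1.264 1.266 1.256 1.26  1.219 1.217 1.217 1.259 1.254 1.265 1.266]
 [1.264 1.264 1.258 1.26  1.257 1.22  1.221 1.218 1.255 1.26  1.267]
 [1.267 1.265 1.261 1.256 1.256 1.259 1.22  1.257 1.265 1.267 1.27 ]
 [1.262 1.267 1.263 1.266 1.26  1.257 1.257 1.265 0.    1.267 1.266]]
```

View pics/crop0.png

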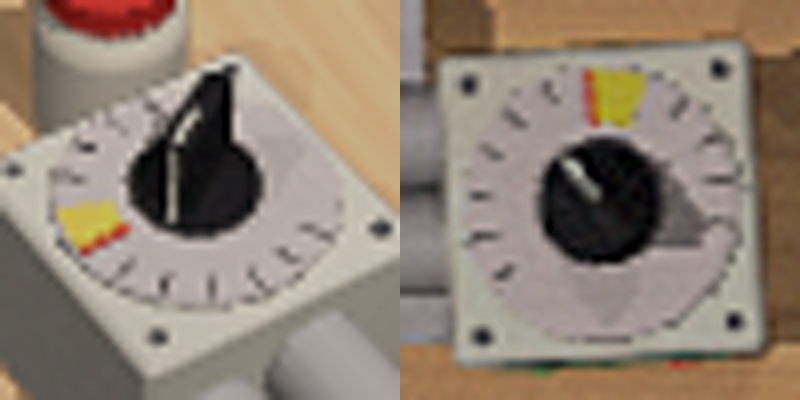

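Both crops show the knob's white pointer at roughly 40° counterclockwise of the camera's up direction (+x). The red line is about 5° counterclockwise of up, and the yellow band is clockwise from it. The axis is near (0.548, -0.004). To keep joint 6 in range I'll turn the hand +198°, passing over the table to a viewing pose above the knob.

```bash
python3 -m jog '[0.1,0.15,0.03,0,0,0.04,1, 0.2,0.3,0.06,0,0,0.08,1, 0.3,0.45,0.1,0,0,0.12,1, 0.4,0.6,0.1,0,0,0.16,1, 0.5,0.75,0.1,0,0,0.2,1, 0.53,0.87,0.1,0,0,0.24,1, 0.53,0.87,0.1,0,0,0.28,1, 0.53,0.87,0.1,0,0,0.32,1, 0.53,0.87,0.1,0,0,0.36,1, 0.53,0.87,0.1,0,0,0.367,1]' && python3 -m jog '[0.1,0.15,0,0,0,0.04,1, 0.2,0.3,0,0,0,0.08,1, 0.3,0.45,0,0,0,0.12,1, 0.4,0.6,0,0,0,0.16,1, 0.5,0.75,0,0,0,0.2,1, 0.53,0.87,0,0,0,0.24,1, 0.53,0.87,0,0,0,0.28,1, 0.53,0.87,0,0,0,0.32,1, 0.53,0.87,0,0,0,0.36,1, 0.53,0.87,0,0,0,0.367,1]' && python3 -m jog '[0.1,0.15,0,0,0,0.04,1, 0.2,0.3,0,0,0,0.08,1, 0.3,0.45,0,0,0,0.12,1, 0.4,0.6,0,0,0,0.16,1, 0.5,0.75,0,0,0,0.2,1, 0.53,0.87,0,0,0,0.24,1, 0.53,0.87,0,0,0,0.28,1, 0.53,0.87,0,0,0,0.32,1, 0.53,0.87,0,0,0,0.36,1, 0.53,0.87,0,0,0,0.367,1, 0.53,0.87,0,0,0,0.367,1, 0.53,0.87,0,0,0,0.367,1]'
python3 - <<'E'
from h import *
s,p,d=shot('wrist'); np.savez('w1.npz',p=p,d=d,tcp_pos=s['tcp_pos'],orientation=s['orientation'])
cv2.imwrite('pics/w1.png',p[:,:,::-1]); print(s['joint_pos'])
E
```

```text
clock: 0.93
tcp_pos: [0.3362, -0.3524, 0.251]
orientation: [-0.0, 0.707, 0.707, 0.0]
wrist_force: [0.1, -0.5, 0.1]
finger_gap: 0.0856
grip_force: 0.0
clock: 1.77
tcp_pos: [0.442, -0.1784, 0.2509]
orientation: [-0.0, 0.207, 0.978, 0.0]
wrist_force: [0.1, -0.5, -0.7]
finger_gap: 0.0858
grip_force: 0.0
clock: 2.77
tcp_pos: [0.5479, -0.0049, 0.2509]
orientation: [-0.0, -0.356, 0.934, 0.0]
wrist_force: [0.2, 0.5, 0.5]
finger_gap: 0.0855
grip_force: 0.0
[-1.55481750e-01  2.56350392e-01  1.68945259e-02  1.33221487e+00
  6.46708684e-05 -8.83441088e-01]
```

View pics/w1.png

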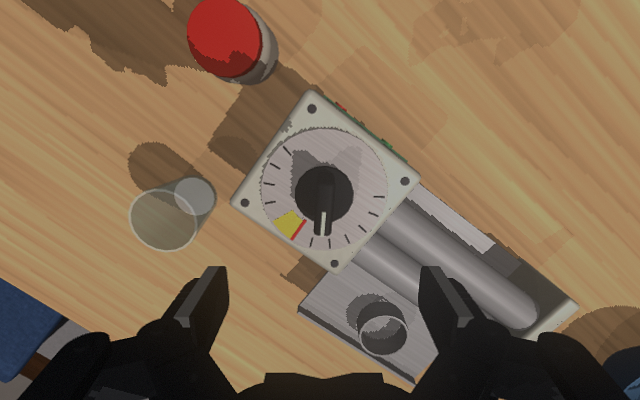

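The wrist view shows the dial at about (324,188), with the pointer towards (323,235) and the red line at about (299,229). The yellow band lies clockwise of the line in the world. I'll rectify this to the dial plane and the knob-top plane.

```bash
cat >> h.py <<'E'
def ortho(n,p,z,c,s=None,half=.07,px=400):
    # px x px image: right=+x, up=+y, at height z
    q=[(x,y) for x in(0,px) for y in(0,px)]
    g=np.linspace(-half,half,px); X,Y=np.meshgrid(c[0]+g,c[1]-g)
    cal=eyes.calibration(n)
    from scipy.spatial.transform import Rotation as Ro
    T=np.array(cal['tool_from_camera']); o=s['orientation']; R=Ro.from_quat(np.r_[o[1:],o[0]]).as_matrix()
    P=np.stack([X,Y,np.full_like(X,z)],-1).reshape(-1,3)
    Pc=((P-s['tcp_pos'])@R-T[:3,3])@T[:3,:3]
    K=np.array([[cal['fx'],0,cal['cx']],[0,cal['fy'],cal['cy']],[0,0,1.]])
    uv=cv2.projectPoints(Pc,np.zeros(3),np.zeros(3),K,np.array([cal['k1'],0,0,0.]))[0].reshape(px,px,2).astype(np.float32)
    return cv2.remap(p,uv,None,cv2.INTER_LINEAR)
E
python3 - <<'E'
from h import *
f=np.load('w1.npz'); p=f['p']; s=dict(tcp_pos=f['tcp_pos'],orientation=f['orientation'])
c=(.548,-.004)
A=ortho('wrist',p,.109,c,s); B=ortho('wrist',p,.156,c,s,half=.04)
cv2.imwrite('pics/o1.png',np.hstack([A,B])[:,:,::-1])
hsv=cv2.cvtColor(A,cv2.COLOR_RGB2HSV).astype(int)
def mean(m,half=.07):
    v,u=np.nonzero(m); return np.array([c[0]+(u.mean()/399*2-1)*half,c[1]-(v.mean()/399*2-1)*half]),len(u)
yy,xx=np.mgrid[:400,:400]; rr=np.hypot(xx-200,yy-200)
red=((hsv[...,0]<8)|(hsv[...,0]>172))&(hsv[...,1]>130)&(rr<170)
yel=(hsv[...,0]>18)&(hsv[...,0]<35)&(hsv[...,1]>130)&(rr<165)
print('red',mean(red),'yel',mean(yel))
g=cv2.cvtColor(B,cv2.COLOR_RGB2GRAY); 
np.savez('o1.npz',A=A,B=B)
E
```

```text
red (array([0.59168125, 0.00296943]), 474) yel (array([ 0.59329198, -0.00789465]), 3183)
```

View pics/o1.png

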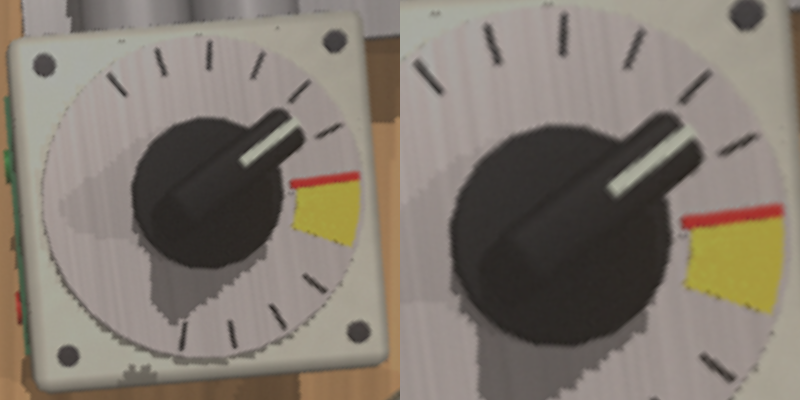

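The rectified view gives ring centre ≈ (0.549, -0.004) and ring diameter 113 mm, which agrees with the stated 114. The red line is at about 7.5° and the bar at about 36.5°, with the bar 45 mm long. I'll take a second wrist view, lower, shifted and aligned, to check heights and the axis.

```bash
python3 -m jog '[0.05,0.1,-0.1,0,0,-0.015,1, 0.1,0.15,-0.2,0,0,-0.029,1, 0.1,0.15,-0.2,0,0,-0.029,1, 0.1,0.15,-0.2,0,0,-0.029,1, 0.1,0.15,-0.2,0,0,-0.029,1]'
python3 - <<'E'
from h import *
s,p,d=shot('wrist'); np.savez('w2.npz',p=p,d=d,tcp_pos=s['tcp_pos'],orientation=s['orientation'])
c=(.548,-.004)
A=ortho('wrist',p,.109,c,s); B=ortho('wrist',p,.156,c,s,half=.04)
cv2.imwrite('pics/o2.png',np.hstack([A,B])[:,:,::-1])
# bar-stripe and ring measures in both views
for nm in('w1','w2'):
    f=np.load(nm+'.npz'); s=dict(tcp_pos=f['tcp_pos'],orientation=f['orientation']); p=f['p']
    for z in(.146,.151,.156,.161):
        B=ortho('wrist',p,z,c,s,half=.04); h=cv2.cvtColor(B,cv2.COLOR_RGB2HSV); g=h[...,2]
        # white stripe: bright blob enclosed by black
        n,l,st,ce=cv2.connectedComponentsWithStats((g>110).astype(np.uint8))
        for i in range(1,n):
            if 300<st[i,4]<6000:
                v,u=np.nonzero(l==i); (cx,cy),wh,a=cv2.minAreaRect(np.c_[u,v].astype(np.float32))
                m=np.cov(u,-v.astype(float)); w,V=np.linalg.eigh(m); t=np.degrees(np.arctan2(V[1,1],V[0,1]))
                print(nm,z,st[i,4],np.round([c[0]+(ce[i,0]/399*2-1)*.04,c[1]-(ce[i,1]/399*2-1)*.04],4),np.round(np.array(wh)*.2,1),round(t,1))
E
```

```text
clock: 3.23
tcp_pos: [0.5679, 0.0247, 0.2118]
orientation: [-0.0, -0.314, 0.949, -0.0]
wrist_force: [0.2, -1.1, -0.1]
finger_gap: 0.0856
grip_force: 0.0
w2 0.146 642 [ 0.5462 -0.0406] [7.9 4.2] 102.9
w2 0.151 651 [ 0.5452 -0.0405] [8.1 4.1] 100.9
w2 0.156 643 [ 0.5441 -0.0402] [8.3 4.1] 101.0
w2 0.161 610 [ 0.5431 -0.0398] [8.1 3.9] 100.8
```

View pics/o2.png

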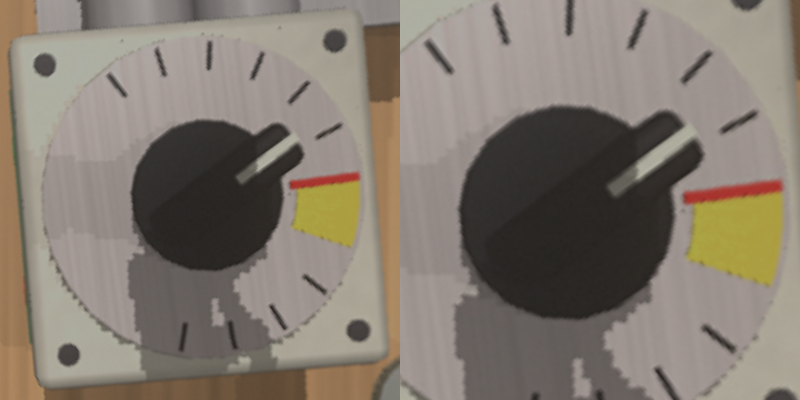

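Both views agree to within about a pixel at z = 0.109 (dial) and z = 0.156 (knob top), which confirms those heights. The axis is ≈ (0.549, -0.0035), the bar at 36.3° and the red line at about 7.5°. I'll move above the knob, descend and close.

```bash
python3 -m jog '[-0.05,-0.07,0,0,0,0,1, -0.0945,-0.141,-0.05,0,0,0,1, -0.0945,-0.141,-0.15,0,0,0,1, -0.0945,-0.141,-0.25,0,0,0,1, -0.0945,-0.141,-0.34,0,0,0,1, -0.0945,-0.141,-0.4,0,0,0,1, -0.0945,-0.141,-0.424,0,0,0,1, -0.0945,-0.141,-0.424,0,0,0,1, -0.0945,-0.141,-0.424,0,0,0,1]' && python3 -m jog '[0,0,0,0,0,0,-0.3, 0,0,0,0,0,0,-0.5, 0,0,0,0,0,0,-0.7, 0,0,0,0,0,0,-0.8, 0,0,0,0,0,0,-1, 0,0,0,0,0,0,-1, 0,0,0,0,0,0,-1, 0,0,0,0,0,0,-1]' 40
python3 - <<'E'
from h import *
for i in range(3):
  shot('wrist'); s=env.get_state(); print({k:np.round(s[k],4) for k in('tcp_pos','wrist_force','ft_torque','finger_gap','grip_force','clock')})
E
```

```text
clock: 4.03
tcp_pos: [0.5497, -0.0036, 0.1277]
orientation: [0.001, -0.313, 0.95, -0.0]
wrist_force: [-0.1, -0.2, 0.7]
finger_gap: 0.0851
grip_force: 0.0
clock: 4.7
tcp_pos: [0.5493, -0.0031, 0.1268]
orientation: [0.0, -0.314, 0.95, 0.0]
wrist_force: [0.3, 0.2, 2.2]
finger_gap: 0.0135
grip_force: 44.6
{'tcp_pos': array([ 0.5493, -0.0031,  0.1268]), 'wrist_force': array([0.1405, 0.4516, 3.6029]), 'ft_torque': array([0.145 , 0.1552, 0.0141]), 'finger_gap': np.float64(0.0132), 'grip_force': np.float64(44.6388), 'clock': np.float64(4.75)}
{'tcp_pos': array([ 0.5493, -0.0031,  0.1268]), 'wrist_force': array([-1.005 ,  0.2543,  2.6101]), 'ft_torque': array([ 0.1327,  0.1371, -0.0192]), 'finger_gap': np.float64(0.0135), 'grip_force': np.float64(44.6516), 'clock': np.float64(4.8)}
{'tcp_pos': array([ 0.5494, -0.0031,  0.1268]), 'wrist_force': array([-1.2161,  0.8409,  2.3022]), 'ft_torque': array([ 0.1478,  0.1864, -0.0518]), 'finger_gap': np.float64(0.0132), 'grip_force': np.float64(44.6636), 'clock': np.float64(4.85)}
```

The grip is good: gap 13.5 mm, side forces under 1 N. Next I'll turn clockwise about 30.5° so the pointer just reaches the red line, then read an averaged force.

```bash
cat > m.py <<'E'
from h import *
F=[];T=[]
for i in range(4):
    eyes.read_camera('wrist'); s=env.get_state(); F.append(s['wrist_force']);T.append(s['ft_torque'])
o=s['orientation']; y=np.degrees(2*np.arctan2(o[2],o[1]))-180
print('yaw',round((y+180)%360-180,2),'tcp',np.round(s['tcp_pos']*1e3,2),'F',np.round(np.mean(F,0),2),'T',np.round(np.mean(T,0),3),'grip',round(s['grip_force'],1),'t',round(s['clock'],2))
E
python3 -m jog '[0,0,0,0,0,-0.015,-1, 0,0,0,0,0,-0.03,-1, 0,0,0,0,0,-0.05,-1, 0,0,0,0,0,-0.07,-1, 0,0,0,0,0,-0.09,-1, 0,0,0,0,0,-0.11,-1, 0,0,0,0,0,-0.13,-1, 0,0,0,0,0,-0.145,-1, 0,0,0,0,0,-0.16,-1, 0,0,0,0,0,-0.17,-1, 0,0,0,0,0,-0.17,-1, 0,0,0,0,0,-0.17,-1]' 40; python3 m.py
python3 - <<'E'
from h import *
s,p,d=shot('wrist')
c=(.549,-.0035)
cv2.imwrite('pics/o3.png',np.hstack([ortho('wrist',p,.109,c,s),cv2.resize(p,(400,250))] if 0 else [ortho('wrist',p,.109,c,s),ortho('wrist',p,.156,c,s,half=.04)])[:,:,::-1])
# red line direction and centre offset from view w1,w2
for nm in('w1','w2'):
    f=np.load(nm+'.npz'); q=dict(tcp_pos=f['tcp_pos'],orientation=f['orientation'])
    A=ortho('wrist',f['p'],.109,c,q,px=800); h=cv2.cvtColor(A,cv2.COLOR_RGB2HSV).astype(int)
    yy,xx=np.mgrid[:800,:800]; m=((h[...,0]<8)|(h[...,0]>172))&(h[...,1]>120)&(np.hypot(xx-400,yy-400)<340)&(xx>500)
    v,u=np.nonzero(m); x=(u-399.5)*.14/799; y=-(v-399.5)*.14/799
    k,b=np.polyfit(x,y,1); print(nm,'red slope deg',np.degrees(np.arctan(k)),'y at axis mm',b*1e3,'polar of mean',np.degrees(np.arctan2(y.mean(),x.mean())))
E
```

```text
clock: 5.85
tcp_pos: [0.5492, -0.0027, 0.1268]
orientation: [0.0, -0.053, 0.999, 0.0]
wrist_force: [-1.1, 2.5, 5.1]
finger_gap: 0.0134
grip_force: 45.0
yaw 6.01 tcp [549.2   -2.73 126.74] F [-1.69  3.17  5.24] T [ 0.721  0.367 -0.001] grip 45.0 t 6.05
w1 red slope deg 7.691802694237818 y at axis mm 0.2475112151828299 polar of mean 8.01358087346667
w2 red slope deg 7.599198285060987 y at axis mm 0.1838391759325642 polar of mean 7.838984499490966
```

View pics/o3.png

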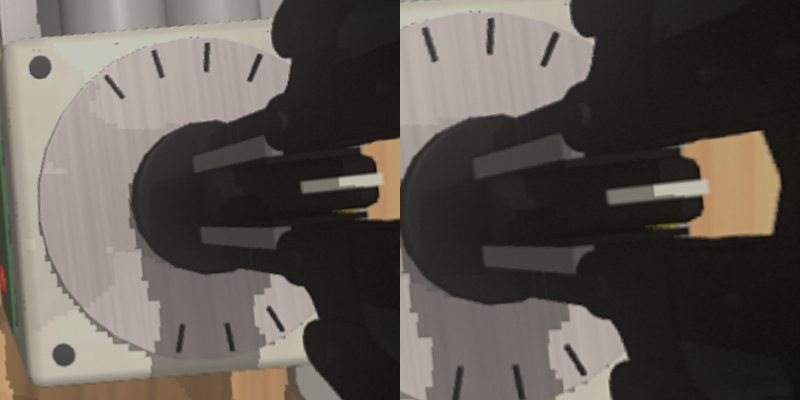

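The pointer is at 6.0° and the red line at 7.7°, so the pointer has just passed the line and is short of the slot range. The pads hold the bar squarely. Next I'll relieve the small side load and lift in steps.

```bash
python3 -m jog '[0,0.003,0.004,0,0,0,-1, -0.001,0.004,0.008,0,0,0,-1, -0.001,0.004,0.01,0,0,0,-1, -0.001,0.004,0.01,0,0,0,-1, -0.001,0.004,0.01,0,0,0,-1]' 40; python3 m.py
python3 -m jog '[0,0,0.005,0,0,0,-1, 0,0,0.01,0,0,0,-1, 0,0,0.01,0,0,0,-1, 0,0,0.01,0,0,0,-1]' 40; python3 m.py
```

```text
clock: 6.52
tcp_pos: [0.549, -0.0025, 0.1281]
orientation: [-0.0, -0.052, 0.999, -0.0]
wrist_force: [0.5, 0.8, -2.0]
finger_gap: 0.0133
grip_force: 44.0
yaw 5.95 tcp [549.02  -2.5  128.32] F [ 0.71  0.78 -2.25] T [ 0.128 -0.161 -0.014] grip 43.9 t 6.72
clock: 7.05
tcp_pos: [0.549, -0.0025, 0.1305]
orientation: [-0.0, -0.052, 0.999, -0.0]
wrist_force: [0.4, -0.7, -3.0]
finger_gap: 0.0135
grip_force: 43.8
yaw 5.95 tcp [548.99  -2.46 130.5 ] F [ 0.81  0.15 -2.9 ] T [-0.015 -0.158 -0.017] grip 43.8 t 7.25
```

```bash
python3 -m jog '[0,0,0.005,0,0,0,-1, 0,0,0.01,0,0,0,-1, 0,0,0.01,0,0,0,-1, 0,0,0.01,0,0,0,-1]' 40; python3 m.py
```

```text
clock: 7.58
tcp_pos: [0.549, -0.0024, 0.1324]
orientation: [-0.0, -0.052, 0.999, 0.0]
wrist_force: [0.3, -0.7, -6.0]
finger_gap: 0.0133
grip_force: 43.5
yaw 5.96 tcp [549.01  -2.38 132.38] F [ 1.69 -0.55 -5.53] T [-0.131 -0.263 -0.023] grip 43.5 t 7.78
```

The knob is lifted 5.6 mm with a 5.5 N pull, which is the stated behaviour. Next I'll ease it clockwise in steps.

```bash
python3 -m jog '[0,0,0.002,0,0,-0.002,-1, 0,0,0.002,0,0,-0.005,-1, 0,0,0.002,0,0,-0.008,-1, 0,0,0.002,0,0,-0.008,-1]' 40; python3 m.py
```

```text
clock: 8.12
tcp_pos: [0.549, -0.0023, 0.1328]
orientation: [-0.0, -0.039, 0.999, 0.0]
wrist_force: [1.8, -0.2, -6.2]
finger_gap: 0.0131
grip_force: 43.4
yaw 4.52 tcp [549.01  -2.34 132.87] F [ 1.85 -0.31 -6.74] T [-0.064 -0.315  0.069] grip 43.4 t 8.32
```

```bash
python3 -m jog '[0,0,0,0,0,-0.003,-1, 0,0,0,0,0,-0.006,-1, 0,0,0,0,0,-0.008,-1, 0,0,0,0,0,-0.008,-1]' 40; python3 m.py
```

```text
clock: 8.65
tcp_pos: [0.549, -0.0024, 0.1329]
orientation: [-0.0, -0.027, 1.0, 0.0]
wrist_force: [1.0, 0.5, -7.4]
finger_gap: 0.0133
grip_force: 43.4
yaw 3.07 tcp [549.02  -2.33 132.9 ] F [ 1.54 -0.25 -6.65] T [-0.026 -0.277  0.077] grip 43.4 t 8.85
```

```bash
python3 -m jog '[0,0,0,0,0,-0.003,-1, 0,0,0,0,0,-0.006,-1, 0,0,0,0,0,-0.009,-1, 0,0,0,0,0,-0.01,-1, 0,0,0,0,0,-0.01,-1]' 40; python3 m.py
```

```text
clock: 9.27
tcp_pos: [0.549, -0.0023, 0.1329]
orientation: [-0.0, -0.011, 1.0, 0.0]
wrist_force: [2.0, 0.1, -7.0]
finger_gap: 0.0131
grip_force: 43.4
yaw 1.28 tcp [549.03  -2.32 132.93] F [ 1.17  0.53 -6.39] T [ 0.06  -0.271  0.092] grip 43.4 t 9.47
```

```bash
python3 -m jog '[0,0,0,0,0,-0.003,-1, 0,0,0,0,0,-0.006,-1, 0,0,0,0,0,-0.009,-1, 0,0,0,0,0,-0.01,-1, 0,0,0,0,0,-0.01,-1]' 40; python3 m.py
```

```text
clock: 9.88
tcp_pos: [0.549, -0.0023, 0.1329]
orientation: [-0.0, 0.005, 1.0, 0.0]
wrist_force: [1.7, 0.9, -6.4]
finger_gap: 0.0131
grip_force: 43.5
yaw -0.53 tcp [549.04  -2.36 132.93] F [ 1.27  1.3  -5.9 ] T [ 0.156 -0.231  0.084] grip 43.5 t 10.08
```

```bash
python3 -m jog '[0,0,0,0,0,-0.003,-1, 0,0,0,0,0,-0.006,-1, 0,0,0,0,0,-0.009,-1, 0,0,0,0,0,-0.01,-1, 0,0,0,0,0,-0.01,-1]' 40; python3 m.py
```

```text
clock: 10.5
tcp_pos: [0.549, -0.0024, 0.1331]
orientation: [0.0, 0.02, 1.0, 0.0]
wrist_force: [-0.8, 0.6, -3.7]
finger_gap: 0.0133
grip_force: 43.8
yaw -2.33 tcp [549.04  -2.37 133.01] F [ 0.13  0.83 -3.02] T [0.183 0.009 0.003] grip 43.8 t 10.7
```

The pull fell at once from 6 N to 3 N and the turning torque dropped to zero, so the pin is in the slot. I'll pull gently straight up and watch the force.

```bash
python3 -m jog '[0,0,0.004,0,0,0,-1, 0,0,0.008,0,0,0,-1, 0,0,0.012,0,0,0,-1, 0,0,0.015,0,0,0,-1, 0,0,0.015,0,0,0,-1]' 40; python3 m.py
```

```text
clock: 11.12
tcp_pos: [0.549, -0.0024, 0.1361]
orientation: [0.0, 0.02, 1.0, 0.0]
wrist_force: [0.6, 0.2, -4.1]
finger_gap: 0.0134
grip_force: 43.8
yaw -2.32 tcp [549.07  -2.37 135.94] F [ 0.06  0.62 -3.06] T [0.193 0.004 0.039] grip 43.8 t 11.32
```

The knob rises freely at about 3 N, so the pin is confirmed in the slot. I'll carry on to the stop.

```bash
python3 -m jog '[0,0,0.004,0,0,0,-1, 0,0,0.008,0,0,0,-1, 0,0,0.012,0,0,0,-1, 0,0,0.016,0,0,0,-1, 0,0,0.02,0,0,0,-1, 0,0,0.024,0,0,0,-1, 0,0,0.026,0,0,0,-1, 0,0,0.026,0,0,0,-1]' 40; python3 m.py
```

```text
clock: 11.98
tcp_pos: [0.549, -0.0024, 0.1412]
orientation: [0.0, 0.02, 1.0, 0.0]
wrist_force: [-0.9, 0.5, -4.0]
finger_gap: 0.0132
grip_force: 43.8
yaw -2.33 tcp [549.04  -2.38 141.11] F [-0.12  1.08 -3.25] T [0.193 0.021 0.007] grip 43.8 t 12.18
```

```bash
python3 -m jog '[0,0,0.004,0,0,0,-1, 0,0,0.008,0,0,0,-1, 0,0,0.01,0,0,0,-1, 0,0,0.01,0,0,0,-1]' 40; python3 m.py
```

```text
clock: 12.52
tcp_pos: [0.549, -0.0024, 0.1432]
orientation: [0.0, 0.02, 1.0, 0.0]
wrist_force: [0.2, 1.0, -4.8]
finger_gap: 0.0133
grip_force: 43.8
yaw -2.33 tcp [549.04  -2.39 143.08] F [ 0.64  0.7  -3.52] T [ 0.208 -0.041  0.021] grip 43.8 t 12.72
```

```bash
python3 -m jog '[0,0,0.004,0,0,0,-1, 0,0,0.008,0,0,0,-1, 0,0,0.01,0,0,0,-1, 0,0,0.01,0,0,0,-1]' 40; python3 m.py
```

```text
clock: 13.05
tcp_pos: [0.549, -0.0024, 0.1449]
orientation: [-0.0, 0.02, 1.0, 0.0]
wrist_force: [0.9, 1.5, -5.5]
finger_gap: 0.0135
grip_force: 43.5
yaw -2.33 tcp [548.98  -2.38 144.94] F [ 0.51  0.77 -6.3 ] T [ 0.155 -0.207  0.075] grip 43.5 t 13.25
```

```bash
python3 -m jog '[0,0,0.004,0,0,0,-1, 0,0,0.008,0,0,0,-1, 0,0,0.01,0,0,0,-1, 0,0,0.01,0,0,0,-1]' 40; python3 m.py
```

```text
clock: 13.58
tcp_pos: [0.5489, -0.0024, 0.1469]
orientation: [-0.0, 0.02, 1.0, 0.0]
wrist_force: [1.3, 0.4, -8.8]
finger_gap: 0.0136
grip_force: 43.1
yaw -2.33 tcp [548.95  -2.36 146.91] F [ 1.59  0.28 -9.63] T [ 0.121 -0.288  0.034] grip 43.1 t 13.78
```

The force climbs at the spring rate, about 1.6 N/mm, so the knob is at its stop. I'll ease back to nearly no load, let go, and retreat straight up.

```bash
python3 -m jog '[0,0,-0.006,0,0,0,-1, 0,0,-0.012,0,0,0,-1, 0,0,-0.018,0,0,0,-1, 0,0,-0.022,0,0,0,-1, 0,0,-0.022,0,0,0,-1]' 40; python3 m.py
```

```text
clock: 14.2
tcp_pos: [0.5491, -0.0024, 0.143]
orientation: [0.0, 0.02, 1.0, 0.0]
wrist_force: [-0.4, 0.7, -4.3]
finger_gap: 0.0135
grip_force: 43.6
yaw -2.32 tcp [549.14  -2.39 143.05] F [-0.42  0.7  -4.13] T [0.175 0.116 0.024] grip 43.6 t 14.4
```

```bash
python3 -m jog '[0,0,-0.004,0,0,0,-1, 0,0,-0.007,0,0,0,-1, 0,0,-0.007,0,0,0,-1, 0,0,-0.007,0,0,0,-0.8, 0,0,-0.007,0,0,0,-0.5, 0,0,-0.007,0,0,0,0, 0,0,-0.007,0,0,0,0.5, 0,0,-0.007,0,0,0,1, 0,0,-0.007,0,0,0,1, 0,0,-0.007,0,0,0,1]' 20; python3 m.py
```

```text
clock: 15.23
tcp_pos: [0.5492, -0.0025, 0.1414]
orientation: [0.0, 0.02, 1.0, -0.0]
wrist_force: [-0.0, 0.2, -0.7]
finger_gap: 0.0803
grip_force: 0.0
yaw -2.33 tcp [549.07  -2.39 141.32] F [-0.12  0.09  0.08] T [-0.013  0.015 -0.009] grip 0.0 t 15.43
```

```bash
python3 -m jog '[0,0,0.05,0,0,0,1, 0,0,0.15,0,0,0,1, 0,0,0.25,0,0,0,1, 0,0,0.35,0,0,0,1, 0,0,0.45,0,0,0,1, 0,0,0.5,0,0,0,1, 0,0,0.5,0,0,0,1, 0,0,0.5,0,0,0,1]'; python3 - <<'E'
from h import *
s,p,d=shot('wrist'); _,q,_=shot('scene'); 
c=(.549,-.0035)
A=[ortho('wrist',p,z,c,s,half=.07) for z in(.109,.170)]
cv2.imwrite('pics/o4.png',np.hstack(A)[:,:,::-1]); cv2.imwrite('pics/s4.png',np.hstack([cv2.resize(i[182:232,304:354],(400,400),interpolation=cv2.INTER_CUBIC) for i in(np.load('scene.npz')['p'],q)])[:,:,::-1])
E
```

```text
clock: 16.1
tcp_pos: [0.5493, -0.0024, 0.2416]
orientation: [0.001, 0.02, 1.0, -0.0]
wrist_force: [-0.6, -0.4, -0.4]
finger_gap: 0.0854
grip_force: 0.0
```

View pics/o4.png

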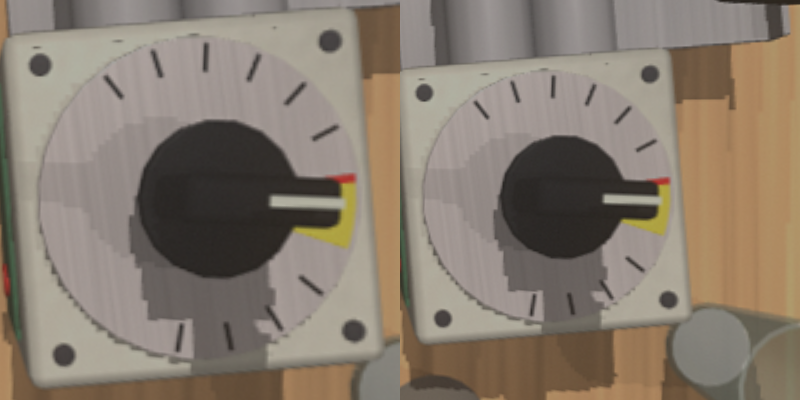

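View pics/s4.png

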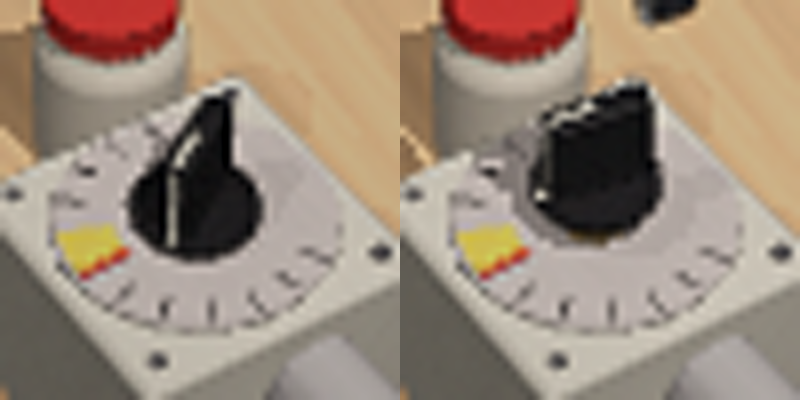

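The pictures show the knob standing out, with its flange raised off the dial and the pointer in the yellow band. Its tip fits the 170 mm locked-out height (expected x 0.571, seen 0.570), and the gripper is clear.

```bash
python3 -c "
from workcell import env
print(env.hand_in())"
```

```text
the job is handed in; nothing more can be done
None
```

The knob is turned past the red line, with its pin in the slot about 10° past it, and pulled fully out; in the last pictures it stayed out after I let go, and the job is handed in (no verdict returned).

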